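# Refit the guide rod of the fruit wedger

## Robot

A 6-joint arm with a two-finger parallel gripper is mounted at the origin on the work surface. World frame = base frame: x ahead of the robot, y to its left, z up, the work surface at z = 0. Lengths are in mm, angles in rad, forces in N, time in s.
With the tool pointing down it reaches from about 350 to 875 mm from the base axis. Payload 4.2 kg.
Tool frame: the origin (TCP) lies between the finger pads; the fingertips stand 25 mm ahead of it and the grasp point (between the pads) lies 6 mm ahead of it; z points along the fingers, y is the line along which they close (so a half turn about z gives the same grasp; the last joint's range is limited). The gripper opens to 85 mm and grips with 20 to 120 N. Pads are 22 mm wide; open, the fingers measure 114 mm over their backs; the gripper's body (76 mm by 85 mm) begins 54 mm behind the grasp point. The pads swing forward as they close: fully open they stand 13 mm farther back than shut.
Start: joints at [1.535, 0.385, 0.008, 0, -1.194, -0.259], TCP at [181.561, 598.026, 256.312] pointing down, gripper open.
Joint ranges: [-3.14, 3.14], [-1.21, 2.06], [-1.07, 1.41], [-3.16, 2.05], [-2.99, -0.16], [-3.1, 3.1]. Speed limits (rad/s): [2.79, 2.79, 3.14, 3.14, 3.14, 3.14].

## Interface

Orientations are given as a unit quaternion [x, y, z, w].
In Python, from bench import arm gives the robot as it stands.
- The arm moves only by the shell command python3 -m pendant 'ROWS'. ROWS is JSON, a list of rows, each a list of 7 numbers: the shift along the tool's x, y, z in m, then the turn, a rotation vector about the tool's x, y, z in degrees, then the finger opening in m, from 0 to 0.0854. In form: [[x, y, z, wx, wy, wz, fingers], ...]. A call has 1 to 12 rows; each row shifts and turns the commanded pose from where the row before left it, along the tool's axes as they then stand; what a row does not reach is not made up. A row lasts 1/10 s, in which the tool goes at most 50 mm and 8.59 degrees, less where a joint would pass 70% of its speed; a pose out of reach is approached as far as the arm can. A call is refused whole if a number of a shift passes 0.05 or a number of a turn 8.59, either way. A call with a gripper value outside its range is refused whole. The fingers move at their own pace and stop on an object; the grip force is fixed at half the most. Time passes only in rows, so rows that do not move let the fingers close. It gives the time, the measured TCP pose, the force, the opening and the grip force at its end, in the units of the state.
- arm.read_state(): the state, without advancing time (a new reading comes with each control period).
- arm.get_image(name): name is "side" or "top"; returns a dict with "image" (400x640x3 uint8, red, green, blue), "fx", "fy", "cx", "cy" (pixels), "xyz" and "rotation" of the camera in the world. Camera axes: x right, y down, z forward; pixel columns grow to the right and rows downward; lengths in mm; the calibration is good to about 2 mm. A picture is of the moment at which its call begins. There is no depth.
- arm.job_done(): hands the job in; it is judged then, once.
The state is a dict: "clock": time; "joints": joint angles; "joint_vel": joint speeds; "joint_efforts": joint torques, N m; "position": TCP position; "ee_rot": TCP orientation; "contact_force": force on the tool from outside, world axes, zero at the start; "wrist_torque": the same for the moment, N m; "gripper_width": finger opening in mm; "grasp_force": force on a finger pad.
Only numpy, scipy, OpenCV 4.12 (cv2) and the standard library are available. Lean on these libraries where they do the work, as an engineer would, in place of code of your own. Each camera call takes 0.05 s, during which the arm holds its last target. There are 200 camera calls.

## Task

The café's fruit wedger has been washed and is being put back together: take the loose steel guide rod out of the wooden utensil block, pass its tapered foot down through the open bushing at the free end of the pusher head, swing the head round with the rod until it is over the open bushing of the base, and run the rod on down through that one too, without forcing it. Stop when its top is level with the top of the rod that is already fitted, and finish still holding it there in the gripper, because nothing else keeps it up until the set screw is tightened. Leave the fruit bowl, mug, sugar jar and spoon where they are.

Things in the scene. Friction and masses are not known exactly. Their poses are not given: they have to be found in the camera images.
- rod: the loose guide rod: plain round stainless rod, 14 mm diameter, 200 mm long, about 0.24 kg, bevelled to 7 mm across over the lowest 6 mm. It starts standing upright, foot down, in a close round hole of the wooden block, 42 mm of it below the block's top. Origin at the centre of its foot; z runs up the rod to its top
- rod_foot (a point): centre of the rod's lower (tapered) end
- rod_top (a point): centre of the rod's upper end, 200 mm above the foot
- block: fixed wooden utensil block, 85 (x) x 170 (y) x 55 mm high; origin at the centre of its underside. The rod stands at its +y end, on the middle line, 45 mm from the centre; a small whisk and a bar spoon, up to 165 mm high above the counter, stand at its -y end, 97 mm or more from the rod, so a grasp closing along the block's x has free room
- wedger: fixed fruit wedger: cast aluminium blade ring, 104 mm across, on four short legs; origin on the counter under the centre of the ring, z up. The fitted guide rod stands at y = +70 mm and reaches up to 266 mm above the counter; the open base bushing is at y = -70 mm. The space under the base bushing is free; the legs stay more than 25 mm clear of it
- base_bush (a point): centre of the mouth (upper rim) of the open base bushing, 108 mm above the counter: vertical bore 18 mm diameter, right through, outer diameter 30 mm, 30 mm long (underside 78 mm above the counter)
- head (a joint): swing of the pusher head about the fitted rod (rad): 0 = its free end is exactly over the base bushing, positive = swung towards the wedger's -x side, negative = towards its +x side. Turns freely with slight friction (0.4 N at the free end) and stays where it is left. A spring holds the head up against a stop collar; only a push of more than about 15 N moves it down
- head_bush (a point): centre of the mouth (upper rim) of the open bushing at the head's free end, 140 mm from the fitted rod's axis and 176 mm above the counter: vertical bore 18 mm diameter, right through, outer diameter 30 mm, 28 mm long (underside 148 mm above the counter, 40 mm above the base bushing's mouth)
- fixed_rod_top (a point): centre of the top end of the guide rod already fitted, 266 mm above the counter, same 14 mm diameter; the head swings about its axis
- fruit_bowl: bystander: white bowl of lemons, 168 mm across, about 105 mm high; origin under its centre
- mug: bystander: white mug, 80 mm across, 92 mm high; origin under its centre
- sugar_jar: bystander: glass jar with steel lid, 72 mm across, 115 mm high; origin under its centre
- spoon: bystander: steel spoon lying on the counter, 170 mm long
- head_knob (a point): top centre of the pusher head's black palm knob, 42 mm wide, 203 mm above the counter, midway between the fitted rod and the head's open bushing. The head is a cast aluminium bar 170 mm long across the fitted rod, its bar's top 169 mm above the counter

How it is judged (in metres and radians):
On the way:
1. the rod's foot has gone down into the pusher head's open bushing and is still above the base bushing (z of rod_foot in the frame of head_bush below -0.005 m and horizontal distance between rod_foot and head_bush below 0.005 m and z of rod_foot in the frame of base_bush above 0 m).
At the end, for the whole second after the job is handed in: Rod upright (3.4 degrees) through both bushings: its foot within 5 mm and the head's bushing within 8 mm of the base bushing's axis; its top within 8 mm of the height of the fitted rod's top, so it hangs clear of the counter; at rest, still gripped by the fingers (over 2 N) (horizontal distance between rod_foot and base_bush below 0.005 m and horizontal distance between head_bush and base_bush below 0.008 m and angle between rod's own z axis and vertical below 0.06 rad and z of rod_top in the frame of fixed_rod_top between -0.008 and 0.008 m and contact force between the fingers and rod above 2 N and linear speed of rod below 0.02 m/s); the arm keeps its last pose, push and grip.
It fails at once if the rod is forced against the wedger (over 40 N) (contact force between rod and wedger above 40 N).
It fails at once if the fruit bowl is moved (over 30 mm) (distance of fruit_bowl from where it was at the start of the episode above 0.03 m).
It fails at once if the mug is moved (over 30 mm) (distance of mug from where it was at the start of the episode above 0.03 m).
It fails at once if the sugar jar is moved (over 30 mm) (distance of sugar_jar from where it was at the start of the episode above 0.03 m).
It fails at once if the spoon is moved (over 30 mm) (distance of spoon from where it was at the start of the episode above 0.03 m).
It also fails if it takes over 54 s, if anything falls off the work surface, if the arm or the gripper's body presses on something with over 40 N, if the wrist force passes 120 N, or if a joint passes its speed limit or range.

## Working session

There is one attempt and no reset: what is moved stays moved. The work goes in short steps, Python scripts to look and compute and a shell command to move; the robot and the scene stay as the last step left them, time stands still between calls to the robot, and variables do not carry over. Pictures are saved under pics/ and viewed, at most 10 in all, crops included, and the job is handed in when it is done.

```bash
mkdir -p pics; python3 - <<'E'
from bench import arm
import cv2,json
for n in("top","side"):
    d=arm.get_image(n); cv2.imwrite(f"pics/{n}0.png",d["image"][:,:,::-1])
    print(n,{k:(v.tolist() if hasattr(v,'tolist') else v) for k,v in d.items() if k!="image"})
print(arm.read_state())
E
```

```text
top {'fx': 409.56203936020756, 'fy': 409.56203936020756, 'cx': 328.4912181646018, 'cy': 199.77029081082438, 'xyz': [360.48247030690493, -18.32627547129086, 1178.3013082196776], 'rotation': [0.7132252586674233, -0.6923028624318742, 0.07509148397814483, -0.07992337643881331]}
side {'fx': 381.05097037412224, 'fy': 381.05097037412224, 'cx': 322.6231200747505, 'cy': 197.06414109375814, 'xyz': [349.26513550671785, 575.8539634980615, 872.1427606284113], 'rotation': [-0.18010903428057456, 0.9123499886042455, -0.3618437479399051, 0.06517158998485799]}
{'clock': 0.1, 'joints': array([ 1.53464080e+00,  3.85492372e-01,  6.77158074e-03, -4.41873996e-04,
       -1.19401497e+00, -2.58606543e-01]), 'joint_vel': array([ 0.00226676, -0.00120305,  0.00434555,  0.00243451, -0.00166266,
        0.00112517]), 'joint_efforts': array([-7.20890439e-04, -3.93319237e+01,  1.88928598e+01,  4.19797629e+00,
       -2.58332788e-03,  3.91240064e-06]), 'position': array([181.40832529, 597.59975885, 255.32579452]), 'ee_rot': array([ 9.89146604e-01, -1.46928600e-01, -9.64559766e-05,  9.86521005e-04]), 'contact_force': array([ 0.9319113 , -0.15921157,  0.04960104]), 'wrist_torque': array([ 0.01523039,  0.02923714, -0.03830145]), 'grasp_force': 0.0, 'gripper_width': 85.27137433015484}
```

View pics/top0.png

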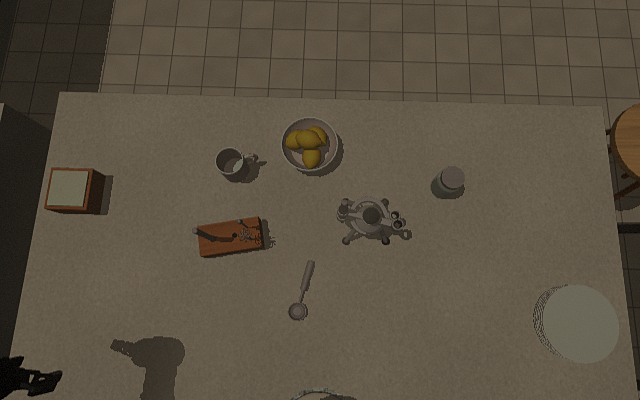

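View pics/side0.png

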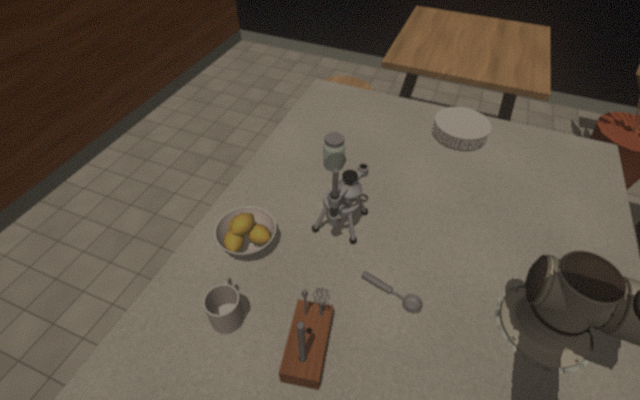

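The top view shows the block around (230,237), with the rod leaning towards the left at (195,231), and the wedger around (372,218). The side view shows the rod top near (300,327) and the wedger around (345,195). I'll enlarge these areas to measure them.

```bash
python3 - <<'E'
import cv2,numpy as np
t=cv2.imread("pics/top0.png");s=cv2.imread("pics/side0.png")
def c(im,x,y,w,h,k):
    r=cv2.resize(im[y:y+h,x:x+w],None,fx=k,fy=k,interpolation=cv2.INTER_CUBIC)
    r=cv2.convertScaleAbs(r,alpha=1.6)
    for i in range(0,w,10):
        cv2.line(r,(i*k,0),(i*k,6 if i%50 else 14),(0,255,255),1); 
        if i%20==0: cv2.putText(r,str(x+i),(i*k,24),0,.35,(0,255,255),1)
    for i in range(0,h,10):
        cv2.line(r,(0,i*k),(6,i*k),(0,255,255),1); cv2.putText(r,str(y+i),(8,i*k+4),0,.35,(0,255,255),1)
    return r
a=c(t,325,185,100,75,8)
cv2.imwrite("pics/wt.png",a)
cv2.imwrite("pics/ws.png",np.hstack([c(s,305,130,80,120,5),c(s,275,280,70,120,5)]))
cv2.imwrite("pics/bt.png",c(t,185,205,100,60,8))
E
```

```text
(no output)
```

View pics/wt.png

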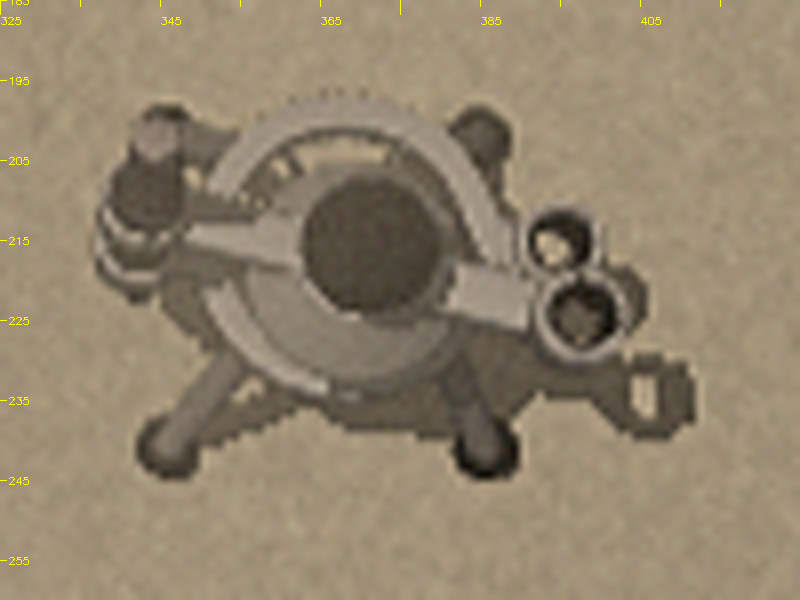

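View pics/ws.png

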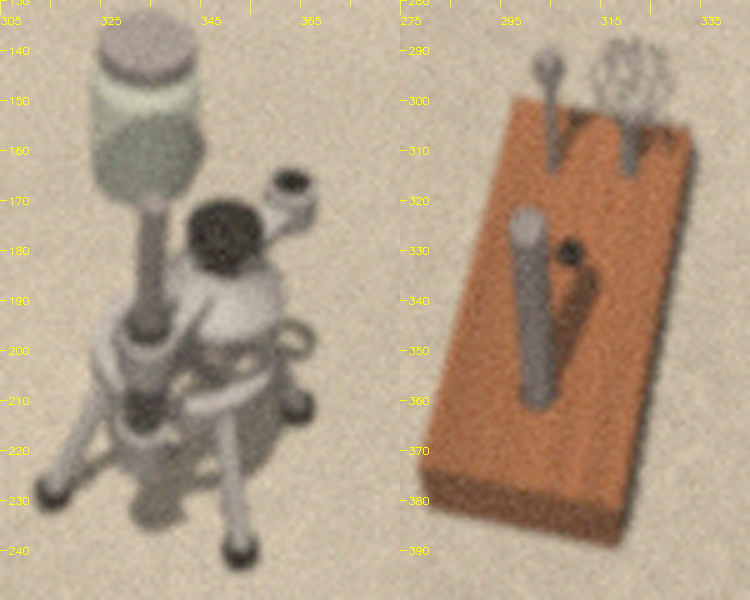

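View pics/bt.png

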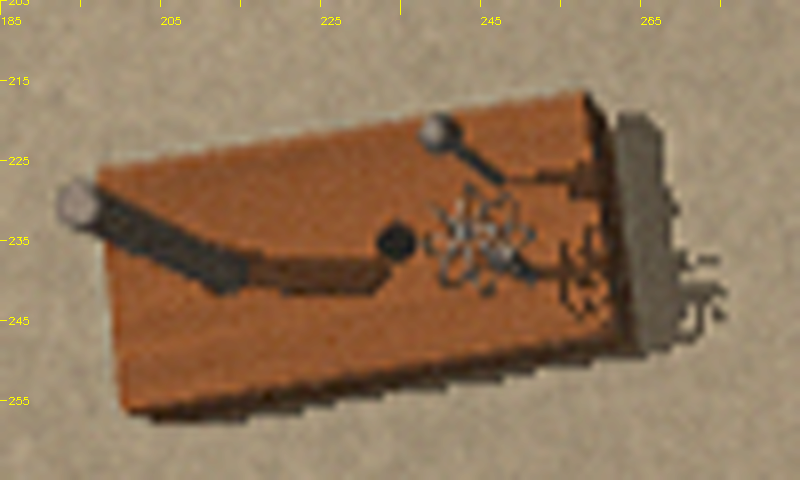

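The crops give these pixels:

| Point | Top view | Side view |
|---|---|---|
| Head bushing | (397.5,223.8) | (363,166) |
| Base bushing | (394.6,214.5) | (358.2,196.8) |
| Fitted rod top | (344.3,201.8) | (335.2,170.4) |
| Knob | (370.8,215.2) | – |
| Loose rod top | (194.6,230.1) | (300.2,325.2) |

```bash
cat > h.py <<'E'
import numpy as np
from scipy.spatial.transform import Rotation as R
C={"top":(409.562,328.491,199.770,[360.482,-18.326,1178.301],[0.7132252586674233,-0.6923028624318742,0.07509148397814483,-0.07992337643881331]),
"side":(381.051,322.623,197.064,[349.265,575.854,872.143],[-0.18010903428057456,0.9123499886042455,-0.3618437479399051,0.06517158998485799])}
def ray(c,u,v):
    f,cx,cy,p,q=C[c]; return np.array(p),R.from_quat(q).apply([(u-cx)/f,(v-cy)/f,1])
def atz(c,u,v,z):
    p,d=ray(c,u,v); return p+d*(z-p[2])/d[2]
def tri(a,b):
    p,d=ray("top",*a);q,e=ray("side",*b)
    s=np.linalg.lstsq(np.c_[d,-e],q-p,rcond=None)[0]; x=p+s[0]*d;y=q+s[1]*e
    return (x+y)/2,np.linalg.norm(x-y)
E
python3 - <<'E'
from h import *
np.set_printoptions(precision=1,suppress=True)
P={"rodtop":((194.6,230.1),(300.2,325.2),213),"rodmid":((213,238.6),(302.4,360),55),"head":((397.5,223.8),(363,166),176),"base":((394.6,214.5),(358.2,196.8),108),"fix":((344.3,201.8),(335.2,170.4),266),"knob":((370.8,215.2),(350,172.5),203)}
for n,(a,b,z) in P.items(): print(n,atz("top",*a,z),atz("side",*b,z),*tri(a,b))
# block top corners from top cam z=55 
for u,v in[(196.8,225.2),(257.5,216.3),(262.5,246.5),(199.8,256)]: print(atz("top",u,v,55))
g=lambda n:atz("top",*P[n][0],P[n][2])[:2]
print(np.linalg.norm(g("head")-g("fix")),np.linalg.norm(g("base")-g("fix")),(g("head")+g("fix"))/2)
E
```

```text
rodtop [492.6 307.7 213. ] [492.8 309.3 213. ] [493.1 308.5 210.8] 0.3465074768456554
rodmid [492.2 307.9  55. ] [491.6 313.   55. ] [493.1 310.3  46.7] 0.20765628390974364
head [ 528.3 -180.5  176. ] [ 529.4 -181.1  176. ] [ 528.7 -180.3  176.7] 0.9984957081116465
base [ 564.4 -184.   108. ] [ 520.3 -129.8  108. ] [ 556.4 -194.7   40.4] 41.07381269511171
fix [560.4 -45.1 266. ] [561.3 -43.5 266. ] [561.3 -45.1 264.4] 1.1042621427873678
knob [ 542.9 -111.7  203. ] [ 545.5 -115.2  203. ] [ 543.3 -111.3  206.7] 2.1838332182943745
[528.1 356.3  55. ]
[558.1 189.6  55. ]
[474.6 170.1  55. ]
[443.6 339.6  55. ]
139.13068056968604 138.90929020162602 [ 544.3 -112.8]
```

Both cameras agree, and the distances come out right: head 139 mm and base 139 mm from the fitted rod, against 140 given. The exception is the side-view "base" point, which is another feature, so I'm dropping it. The rod is at about (492.6, 308.2) and the block's yaw is 11°. I'll turn the tool first, by +62° about its z.

```bash
python3 -m pendant '[[0,0,0,0,0,7.75,0.0854],[0,0,0,0,0,7.75,0.0854],[0,0,0,0,0,7.75,0.0854],[0,0,0,0,0,7.75,0.0854],[0,0,0,0,0,7.75,0.0854],[0,0,0,0,0,7.75,0.0854],[0,0,0,0,0,7.75,0.0854],[0,0,0,0,0,7.75,0.0854],[0,0,0,0,0,0,0.0854]]'
cat >> h.py <<'E'
def delta(target):
    from bench import arm
    s=arm.read_state(); r=R.from_quat(s["ee_rot"]); d=np.array(target)-s["position"]
    print("t",s["clock"],"pos",s["position"].round(1),"F",s["contact_force"].round(1),"w",round(s["gripper_width"],1),"g",round(s["grasp_force"],1))
    print("yaw x",np.degrees(np.arctan2(*r.as_matrix()[[1,0],0])).round(2),"tilt axis z",r.as_matrix()[:,2].round(4),"q",s["joints"].round(2))
    print("tool shift mm",r.inv().apply(d).round(1))
    return s
E
python3 -c "from h import *;delta([492.6,308.2,257])"
```

```text
clock: 1.0
position: [181.5, 597.7, 255.7]
ee_rot: [0.772, -0.635, 0.0, 0.001]
contact_force: [-0.2, 0.3, -1.1]
gripper_width: 85.2
grasp_force: 0.0
t 1.0 pos [181.5 597.7 255.7] F [-0.2  0.3 -1.1] w 85.2 g 0.0
yaw x -78.88 tilt axis z [-3.0e-04 -1.2e-03 -1.0e+00] q [ 1.53  0.39  0.01 -0.   -1.19 -1.34]
tool shift mm [ 344.1 -249.5   -1. ]
```

```bash
python3 -m pendant '[[0.0313,-0.0227,0,0,0,0,0.0854],[0.0313,-0.0227,0,0,0,0,0.0854],[0.0313,-0.0227,0,0,0,0,0.0854],[0.0313,-0.0227,0,0,0,0,0.0854],[0.0313,-0.0227,0,0,0,0,0.0854],[0.0313,-0.0227,0,0,0,0,0.0854],[0.0313,-0.0227,0,0,0,0,0.0854],[0.0313,-0.0227,0,0,0,0,0.0854],[0.0313,-0.0227,0,0,0,0,0.0854],[0.0313,-0.0227,0,0,0,0,0.0854],[0.0313,-0.0227,0,0,0,0,0.0854],[0,0,0,0,0,0,0.0854]]'
python3 -c "from h import *;delta([492.6,308.2,180])"
```

```text
clock: 2.2
position: [495.2, 305.4, 255.8]
ee_rot: [0.772, -0.636, 0.0, 0.001]
contact_force: [-0.6, -0.6, -0.3]
gripper_width: 85.6
grasp_force: 0.0
t 2.2 pos [495.2 305.4 255.8] F [-0.6 -0.6 -0.3] w 85.6 g 0.0
yaw x -79.0 tilt axis z [-4.0e-04 -1.1e-03 -1.0e+00] q [ 0.83  0.31 -0.1   0.   -1.16 -0.64]
tool shift mm [-3.3  2.  75.8]
```

```bash
python3 -m pendant '[[0,0,0,0,0,0,0.0854],[0,0,0,0,0,0,0.0854]]'; python3 -c "from h import *;delta([492.6,308.2,180])"
```

```text
clock: 2.4
position: [492.4, 308.7, 256.1]
ee_rot: [0.773, -0.635, -0.0, 0.0]
contact_force: [0.6, -0.0, -0.3]
gripper_width: 85.2
grasp_force: 0.0
t 2.4 pos [492.4 308.7 256.1] F [ 0.6 -0.  -0.3] w 85.2 g 0.0
yaw x -78.79 tilt axis z [-5.e-04 -1.e-04 -1.e+00] q [ 0.84  0.31 -0.1  -0.   -1.16 -0.64]
tool shift mm [ 0.5 -0.1 76.1]
```

```bash
python3 -m pendant '[[0.0005,0,0.025,0,0,0,0.0854],[0,0,0.025,0,0,0,0.0854],[0,0,0.016,0,0,0,0.0854],[0,0,0.010,0,0,0,0.0854],[0,0,0,0,0,0,0.0854],[0,0,0,0,0,0,0.02],[0,0,0,0,0,0,0.02],[0,0,0,0,0,0,0.016],[0,0,0,0,0,0,0.014]]'; python3 -c "from h import *;delta([492.6,308.2,180])"
```

```text
clock: 3.3
position: [493.2, 308.0, 181.0]
ee_rot: [0.772, -0.635, 0.0, -0.001]
contact_force: [-0.1, 0.7, -0.2]
gripper_width: 28.0
grasp_force: 0.0
t 3.3 pos [493.2 308.  181. ] F [-0.1  0.7 -0.2] w 28.0 g 0.0
yaw x -78.89 tilt axis z [ 9.e-04  1.e-03 -1.e+00] q [ 0.84  0.37 -0.21  0.   -0.99 -0.64]
tool shift mm [-0.3  0.6  1. ]
```

```bash
python3 -m pendant '[[0,0,0,0,0,0,0.008],[0,0,0,0,0,0,0.008],[0,0,0,0,0,0,0.004],[0,0,0,0,0,0,0.0],[0,0,0,0,0,0,0.0],[0,0,0,0,0,0,0.0]]'; python3 -c "from h import *;delta([492.6,308.2,180])"
```

```text
clock: 3.9
position: [493.2, 307.9, 180.8]
ee_rot: [0.772, -0.635, 0.0, -0.0]
contact_force: [-0.1, 0.9, 5.0]
gripper_width: 12.6
grasp_force: 58.4
t 3.9 pos [493.2 307.9 180.8] F [-0.1  0.9  5. ] w 12.6 g 58.4
yaw x -78.88 tilt axis z [ 6.e-04  3.e-04 -1.e+00] q [ 0.84  0.38 -0.21  0.   -0.99 -0.64]
tool shift mm [-0.4  0.5  0.8]
```

Grip holds at 12.6 mm and 58 N. Next I lift the rod straight out.

```bash
python3 -m pendant '[[0,0,-0.008,0,0,0,0],[0,0,-0.015,0,0,0,0],[0,0,-0.018,0,0,0,0],[0,0,-0.020,0,0,0,0],[0,0,-0.025,0,0,0,0],[0,0,-0.025,0,0,0,0],[0,0,-0.025,0,0,0,0],[0,0,-0.025,0,0,0,0],[0,0,-0.025,0,0,0,0],[0,0,-0.016,0,0,0,0],[0,0,0,0,0,0,0],[0,0,0,0,0,0,0]]'; python3 -c "from h import *;delta([528.5,-150.5,383])"
```

```text
clock: 5.1
position: [492.5, 307.7, 381.0]
ee_rot: [0.772, -0.635, -0.001, 0.001]
contact_force: [-0.8, -0.2, -2.3]
gripper_width: 12.9
grasp_force: 58.7
t 5.1 pos [492.5 307.7 381. ] F [-0.8 -0.2 -2.3] w 12.9 g 58.7
yaw x -78.91 tilt axis z [-2.2e-03 -6.0e-04 -1.0e+00] q [ 0.84  0.25  0.12 -0.   -1.44 -0.64]
tool shift mm [456.6  52.9  -1.9]
```

```bash
python3 -m pendant '[[0.015,0.002,0,0,0,0,0],[0.03,0.0035,0,0,0,0,0],[0.04,0.005,0,0,0,0,0],[0.04,0.005,0,0,0,0,0],[0.04,0.005,0,0,0,0,0],[0.04,0.005,0,0,0,0,0],[0.04,0.005,0,0,0,0,0],[0.04,0.005,0,0,0,0,0],[0.04,0.005,0,0,0,0,0],[0.04,0.005,0,0,0,0,0],[0.04,0.005,0,0,0,0,0],[0.03,0.003,0,0,0,0,0]]'; python3 -m pendant '[[0.025,0.003,0,0,0,0,0],[0.015,0.002,0,0,0,0,0],[0.01,0,0,0,0,0,0],[0,0,0,0,0,0,0],[0,0,0,0,0,0,0],[0,0,0,0,0,0,0]]';  python3 -c "from h import *;delta([528.5,-180.4,383])
from bench import arm;import cv2
for n in('top','side'): cv2.imwrite('pics/%s1.png'%n,arm.get_image(n)['image'][:,:,::-1])
t=cv2.imread('pics/top1.png')[170:270,320:440];s=cv2.imread('pics/side1.png')[20:260,290:450]
f=lambda a,k:cv2.convertScaleAbs(cv2.resize(a,None,fx=k,fy=k,interpolation=2),alpha=1.5)
o=np.zeros((600,800,3),np.uint8); a=f(t,3.3333);b=f(s,2.5);o[:a.shape[0],:a.shape[1]]=a;o[:b.shape[0],400:400+b.shape[1]]=b
cv2.imwrite('pics/m1.png',o)"
```

```text
clock: 6.3
position: [523.1, -132.0, 380.8]
ee_rot: [0.772, -0.636, -0.001, 0.001]
contact_force: [-0.2, 0.3, -2.0]
gripper_width: 12.3
grasp_force: 58.7
clock: 6.9
position: [529.1, -178.4, 382.4]
ee_rot: [0.773, -0.635, -0.0, -0.0]
contact_force: [-0.8, -0.5, -1.9]
gripper_width: 12.6
grasp_force: 58.7
t 6.9 pos [ 529.1 -178.4  382.4] F [-0.8 -0.5 -1.9] w 12.6 g 58.7
yaw x -78.81 tilt axis z [ 1.e-04  3.e-04 -1.e+00] q [-0.04  0.21  0.07 -0.   -1.43  0.23]
tool shift mm [ 1.8  1.  -0.6]
```

View pics/m1.png

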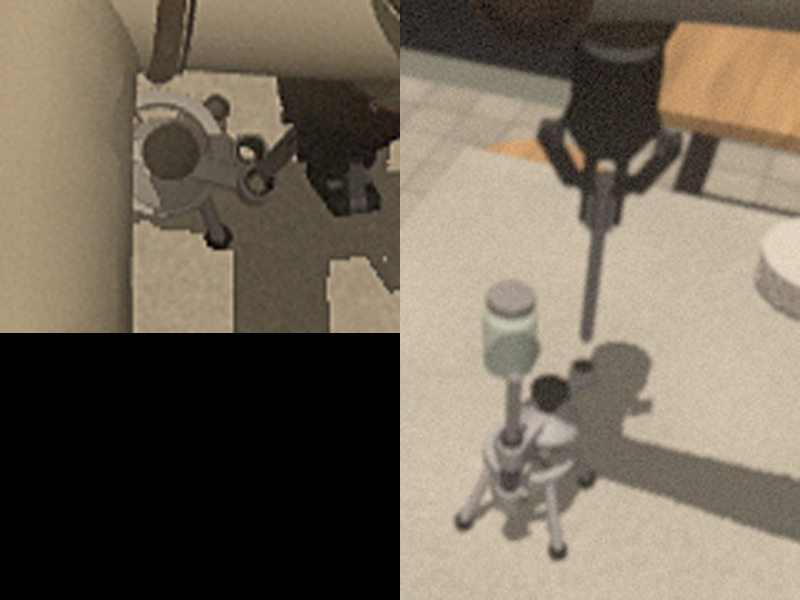

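The top crop shows the foot at about (401.6,218) and the head bushing mouth at (397.1,224.9). The side crop shows the foot at (364.2,155.5) and the mouth at (363,166.2). I'll check these against the expected foot height, and enlarge to get a precise offset between foot and mouth.

```bash
python3 - <<'E'
from h import *
import cv2
np.set_printoptions(precision=1,suppress=True)
z=382.4-167.8
print("foot",atz("side",364.2,155.5,z),tri((401.6,218),(364.2,155.5)))
def proj(c,P):
    f,cx,cy,p,q=C[c]; v=R.from_quat(q).inv().apply(np.array(P)-p); return f*v[:2]/v[2]+[cx,cy]
for c in C: print(c,proj(c,[529.1,-178.4,z]),proj(c,[528.5,-180.4,176]))
def f(n,x,y,w,h,k):
    a=cv2.imread(f"pics/{n}1.png")[y:y+h,x:x+w]
    return cv2.convertScaleAbs(cv2.resize(a,None,fx=k,fy=k,interpolation=2),alpha=1.8)
cv2.imwrite("pics/m2.png",np.hstack([f("top",380,200,40,40,10),f("side",345,135,40,40,10)]))
E
```

```text
foot [ 529.1 -179.6  214.6] (array([ 533.7, -185.1,  210.1]), np.float64(6.429071945604536))
top [399.2 220.8] [397.5 223.7]
side [364.1 155.8] [363.2 166.2]
```

View pics/m2.png

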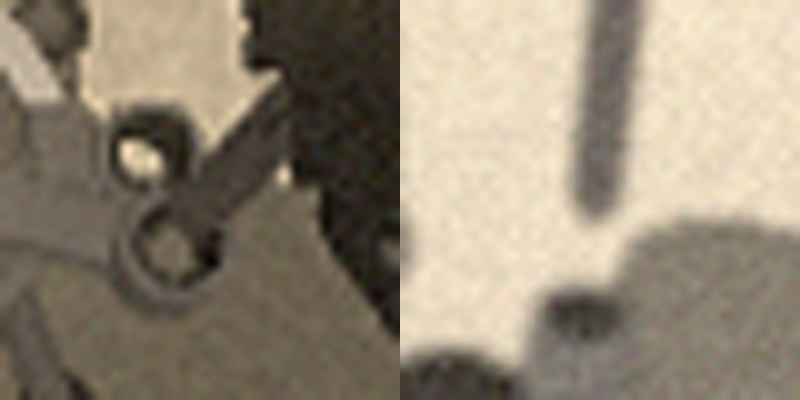

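Everything agrees to about half a pixel, so the head mouth is at about (528.6, -180.6). I'll align over it and lower in steps while watching the force.

```bash
python3 -m pendant '[[0.002,0.001,0.01,0,0,0,0],[0,0,0.01,0,0,0,0],[0,0,0.008,0,0,0,0],[0,0,0,0,0,0,0],[0,0,0,0,0,0,0]]';  python3 -c "from h import *;delta([528.6,-180.6,342])"
```

```text
clock: 7.5
position: [528.5, -181.6, 354.0]
ee_rot: [0.772, -0.635, -0.0, 0.0]
contact_force: [-0.3, 0.2, -1.8]
gripper_width: 12.7
grasp_force: 58.7
t 7.5 pos [ 528.5 -181.6  354. ] F [-0.3  0.2 -1.8] w 12.7 g 58.7
yaw x -78.89 tilt axis z [-7.e-04 -3.e-04 -1.e+00] q [-0.04  0.22  0.01  0.   -1.37  0.23]
tool shift mm [-1.  -0.3 12. ]
```

Foot is at about 186. Next it enters the mouth, 4 mm per row.

```bash
python3 -m pendant '[[-0.001,0,0.004,0,0,0,0],[0,0,0.004,0,0,0,0],[0,0,0.004,0,0,0,0],[0,0,0.003,0,0,0,0],[0,0,0.003,0,0,0,0],[0,0,0,0,0,0,0]]';  python3 -c "from h import *;delta([528.6,-180.6,298])"
```

```text
clock: 8.1
position: [528.1, -180.5, 335.7]
ee_rot: [0.772, -0.635, -0.0, 0.0]
contact_force: [0.5, 0.2, -2.2]
gripper_width: 12.4
grasp_force: 58.7
t 8.1 pos [ 528.1 -180.5  335.7] F [ 0.5  0.2 -2.2] w 12.4 g 58.7
yaw x -78.89 tilt axis z [-1.e-03  2.e-04 -1.e+00] q [-0.04  0.22 -0.02 -0.   -1.33  0.23]
tool shift mm [ 0.2 -0.5 37.7]
```

```bash
python3 -m pendant '[[0,0,0.004,0,0,0,0],[0,0,0.005,0,0,0,0],[0,0,0.005,0,0,0,0],[0,0,0.005,0,0,0,0],[0,0,0.005,0,0,0,0],[0,0,0.005,0,0,0,0],[0,0,0.005,0,0,0,0],[0,0,0.003,0,0,0,0],[0,0,0,0,0,0,0]]';  python3 -c "from h import *;delta([528.6,-180.6,298])"
```

```text
clock: 9.0
position: [528.1, -180.5, 298.7]
ee_rot: [0.772, -0.635, -0.0, 0.0]
contact_force: [-0.2, 0.7, -1.9]
gripper_width: 12.4
grasp_force: 58.7
t 9.0 pos [ 528.1 -180.5  298.7] F [-0.2  0.7 -1.9] w 12.4 g 58.7
yaw x -78.89 tilt axis z [-1.e-03  2.e-04 -1.e+00] q [-0.04  0.24 -0.09 -0.   -1.24  0.23]
tool shift mm [ 0.2 -0.5  0.7]
```

Foot is at about 131, inside the head bushing with no contact. I work out the arc rows for the swing.

```bash
python3 - <<'E'
from h import *
s=delta([564.8,-184.4,298])
a=np.radians(np.linspace(-13.5,1.64,9)); p=np.c_[560.8+139.95*np.sin(a),-44.5-139.95*np.cos(a),0*a]
print(p[-1]); print(R.from_quat(s["ee_rot"]).inv().apply(np.diff(p,axis=0)).round(1))
E
```

```text
t 9.0 pos [ 528.1 -180.5  298.7] F [-0.2  0.7 -1.9] w 12.4 g 58.7
yaw x -78.89 tilt axis z [-1.e-03  2.e-04 -1.e+00] q [-0.04  0.24 -0.09 -0.   -1.24  0.23]
tool shift mm [ 10.9 -35.3   0.7]
[ 564.80529782 -184.39267347    0.        ]
[[ 1.9 -4.2 -0. ]
 [ 1.7 -4.3 -0. ]
 [ 1.6 -4.3 -0. ]
 [ 1.4 -4.4 -0. ]
 [ 1.3 -4.4 -0. ]
 [ 1.1 -4.5 -0. ]
 [ 1.  -4.5 -0. ]
 [ 0.8 -4.5 -0. ]]
```

```bash
python3 -m pendant '[[0.0019,-0.0042,0,0,0,0,0],[0.0017,-0.0043,0,0,0,0,0],[0.0016,-0.0043,0,0,0,0,0],[0.0014,-0.0044,0,0,0,0,0],[0.0013,-0.0044,0,0,0,0,0],[0.0011,-0.0045,0,0,0,0,0],[0.001,-0.0045,0,0,0,0,0],[0.0008,-0.0045,0,0,0,0,0],[0,0,0,0,0,0,0],[0,0,0,0,0,0,0]]';  python3 - <<'E'
from h import *
delta([564.8,-184.4,298])
from bench import arm
import cv2
f=lambda a,k:cv2.convertScaleAbs(cv2.resize(a,None,fx=k,fy=k,interpolation=2),alpha=1.8)
t=arm.get_image('top')['image'][190:250,340:420,::-1];s=arm.get_image('side')['image'][120:220,310:410,::-1]
o=np.zeros((600,800,3),np.uint8);o[:300,:400]=f(t,5);o[:400,400:]=f(s,4)
cv2.imwrite("pics/m3.png",o)
E
```

```text
clock: 10.0
position: [565.0, -184.4, 299.3]
ee_rot: [0.772, -0.635, 0.0, -0.0]
contact_force: [-0.6, 0.1, -2.3]
gripper_width: 12.1
grasp_force: 58.6
t 10.0 pos [ 565.  -184.4  299.3] F [-0.6  0.1 -2.3] w 12.1 g 58.6
yaw x -78.89 tilt axis z [ 2.e-04  0.e+00 -1.e+00] q [-0.04  0.31 -0.   -0.   -1.26  0.24]
tool shift mm [0.  0.2 1.3]
```

View pics/m3.png

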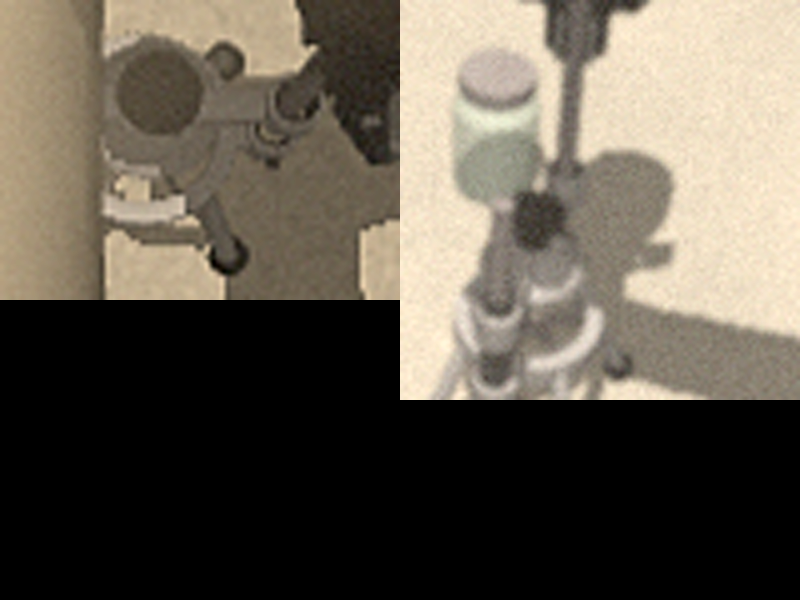

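The head has swung round with the rod. In the top crop the rod is in the head bushing at (295,115), with the base bushing just behind at (272,130). I'll lower slowly into the base bushing.

```bash
python3 -m pendant '[[0,0,0.005,0,0,0,0],[0,0,0.005,0,0,0,0],[0,0,0.005,0,0,0,0],[0,0,0.003,0,0,0,0],[0,0,0.002,0,0,0,0],[0,0,0.002,0,0,0,0],[0,0,0.002,0,0,0,0],[0,0,0.002,0,0,0,0],[0,0,0,0,0,0,0]]';  python3 -c "from h import *;delta([564.8,-184.4,233.8])"
```

```text
clock: 11.0
position: [564.7, -184.3, 273.0]
ee_rot: [0.772, -0.635, -0.0, 0.0]
contact_force: [-0.5, 0.1, -1.5]
gripper_width: 12.5
grasp_force: 58.6
t 11.0 pos [ 564.7 -184.3  273. ] F [-0.5  0.1 -1.5] w 12.5 g 58.6
yaw x -78.89 tilt axis z [-5.e-04  1.e-04 -1.e+00] q [-0.04  0.32 -0.04 -0.   -1.21  0.24]
tool shift mm [ 0.1 -0.1 39.2]
```

Foot is at about 105, with no contact. Next, 10 mm more.

```bash
python3 -m pendant '[[0,0,0.002,0,0,0,0],[0,0,0.002,0,0,0,0],[0,0,0.002,0,0,0,0],[0,0,0.002,0,0,0,0],[0,0,0.002,0,0,0,0],[0,0,0,0,0,0,0]]';  python3 -c "from h import *;delta([564.8,-184.4,233.8])"
```

```text
clock: 11.6
position: [564.6, -184.4, 262.9]
ee_rot: [0.772, -0.635, -0.0, 0.0]
contact_force: [0.1, 0.4, -2.0]
gripper_width: 12.7
grasp_force: 58.6
t 11.6 pos [ 564.6 -184.4  262.9] F [ 0.1  0.4 -2. ] w 12.7 g 58.6
yaw x -78.89 tilt axis z [-8.e-04  2.e-04 -1.e+00] q [-0.04  0.33 -0.06 -0.   -1.18  0.24]
tool shift mm [ 0.1 -0.2 29.1]
```

```bash
python3 -m pendant '[[0,0,0.003,0,0,0,0],[0,0,0.004,0,0,0,0],[0,0,0.004,0,0,0,0],[0,0,0.004,0,0,0,0],[0,0,0.004,0,0,0,0],[0,0,0.004,0,0,0,0],[0,0,0.003,0,0,0,0],[0,0,0.003,0,0,0,0],[0,0,0,0,0,0,0],[0,0,0,0,0,0,0],[0,0,0,0,0,0,0]]';  python3 - <<'E'
from h import *
delta([564.8,-184.4,233.8])
from bench import arm
import cv2
f=lambda a,k:cv2.convertScaleAbs(cv2.resize(a,None,fx=k,fy=k,interpolation=2),alpha=1.8)
t=arm.get_image('top')['image'][190:250,340:420,::-1];s=arm.get_image('side')['image'][120:220,310:410,::-1]
o=np.zeros((600,800,3),np.uint8);o[:300,:400]=f(t,5);o[:400,400:]=f(s,4)
cv2.imwrite("pics/m4.png",o)
E
```

```text
clock: 12.7
position: [565.0, -184.4, 234.6]
ee_rot: [0.772, -0.635, 0.0, -0.0]
contact_force: [0.3, 0.3, -2.0]
gripper_width: 12.3
grasp_force: 58.6
t 12.7 pos [ 565.  -184.4  234.6] F [ 0.3  0.3 -2. ] w 12.3 g 58.6
yaw x -78.89 tilt axis z [ 6.e-04 -1.e-04 -1.e+00] q [-0.04  0.35 -0.1   0.   -1.12  0.24]
tool shift mm [-0.1  0.2  0.8]
```

View pics/m4.png

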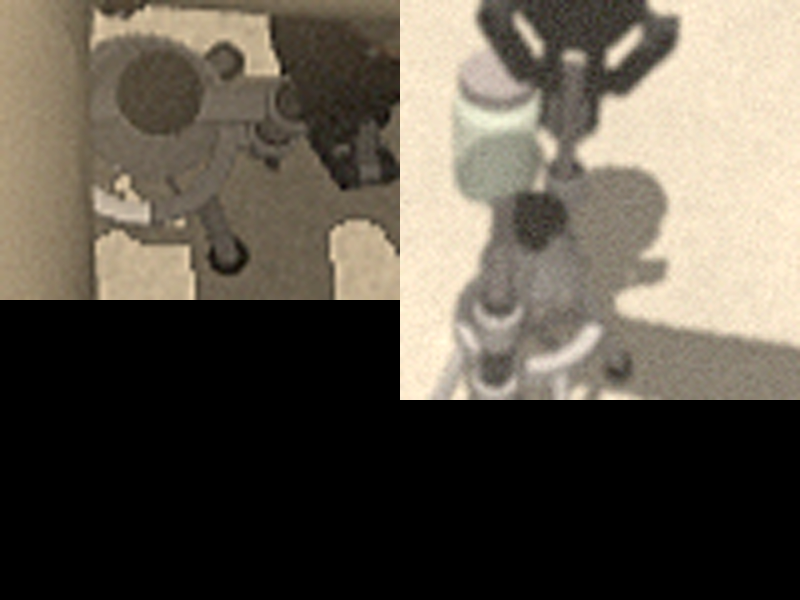

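The side crop shows the rod top at about (352.9,133.4), between the fingers, and the head mouth at about (451.5-310,…) directly below it. A height check before handing in:

```bash
python3 - <<'E'
from h import *
for z in(258,266,274):
    f,cx,cy,p,q=C["side"]; v=R.from_quat(q).inv().apply(np.array([565,-184.4,z])-p); print(z,(f*v[:2]/v[2]+[cx,cy]).round(1))
E
```

```text
258 [353.1 138.1]
266 [353.3 135.6]
274 [353.5 133.1]
```

```bash
python3 - <<'E'
from bench import arm
a=arm.get_image('side')['image'].mean(2).round().astype(int)
print(a[127:150,348:360])
import cv2
b=cv2.imread("pics/side0.png").mean(2).round().astype(int); print(b[319:335,294:307])
E
```

```text
[[ 32  31  21  35  29  35  26  30  31  31  32  32]
 [ 37  36  31  30  39  30  33  26  37  35  37  33]
 [ 35  39  32  32  34  32  29  34  38  36  30  41]
 [ 30  34  32  34  27  31  26  39  36  38  27  32]
 [ 33  31  38  41  43  41  41  38  26  29  39  30]
 [ 31  35  47  55  65  64  59  50  46  33  37  31]
 [ 35  37  53  86  93  91  94  82  57  41  31  34]
 [ 28  39  63  90 101 102 101  90  63  41  27  37]
 [ 33  38  53  75  83  82  85  83  66  37  33  29]
 [ 27  36  42  60  70  67  69  66  53  35  36  36]
 [ 27  36  45  53  62  58  55  59  38  34  34  29]
 [ 38  38  42  57  56  60  64  56  40  29  39  32]
 [ 33  41  42  53  57  62  58  50  39  37  32  33]
 [ 35  32  46  48  60  55  58  52  42  34  31  37]
 [ 36  35  45  52  59  55  51  48  42  36  33  37]
 [ 40  37  42  54  61  62  56  52  37  28  32  28]
 [ 47  42  52  51  59  60  60  42  41  34  33  38]
 [ 53  42  52  51  57  55  53  49  42  34  36  48]
 [ 55  48  53  55  59  60  56  46  51  36  41  56]
 [ 53  52  52  55  62  55  50  55  58  44  42  60]
 [ 54  48  45  58  62  53  54  54  57  37  36  66]
 [ 54  49  53  58  59  55  54  53  47  49  40  67]
 [ 52  55  45  63  55  55  49  59  59  41  37  69]]
[[75 69 73 77 77 74 74 77 76 78 79 78 73]
 [76 70 74 71 68 75 74 74 69 73 80 76 80]
 [75 74 74 66 79 84 79 81 73 71 75 74 72]
 [75 72 73 78 80 86 84 86 82 80 74 79 78]
 [67 72 64 80 80 92 91 94 88 84 76 81 76]
 [76 76 73 88 88 94 92 94 94 85 74 75 77]
 [65 73 76 87 92 93 93 93 93 77 78 73 75]
 [74 70 68 83 91 93 94 97 92 71 72 78 77]
 [65 74 71 76 88 93 92 94 80 72 65 66 75]
 [74 76 71 71 77 83 85 89 69 61 63 69 64]
 [71 68 70 63 69 70 75 71 64 60 60 61 58]
 [72 72 67 69 61 61 64 61 59 64 63 57 50]
 [73 72 71 67 61 73 64 68 61 55 51 59 47]
 [71 68 75 65 68 66 61 63 61 58 54 66 55]
 [73 71 69 68 66 65 75 61 60 59 60 71 73]
 [72 75 76 69 59 62 66 59 62 58 62 68 69]]
```

The cap centre is about 1.6 px above the prediction, roughly 5 mm. I'll compare with the earlier pictures (cap just after lift, fitted rod cap) to separate calibration error from slip.

```bash
python3 - <<'E'
from h import *
import cv2
from bench import arm
def proj(c,P):
    f,cx,cy,p,q=C[c]; v=R.from_quat(q).inv().apply(np.array(P)-p); return f*v[:2]/v[2]+[cx,cy]
s0=cv2.imread("pics/side0.png").mean(2);s1=cv2.imread("pics/side1.png").mean(2);n=arm.get_image("side")["image"].mean(2)
def prof(im,P,name):
    u,v=proj("side",P); i,j=int(round(v)),int(round(u))
    print(name,(u.round(1),v.round(1)),"rows from",i-7); print(im[i-7:i+8,j-1:j+2].mean(1).round().astype(int), "cols",j-6,im[i-1:i+1,j-6:j+7].mean(0).round().astype(int))
prof(s0,[492.6,308.2,213],"rod in block")
prof(s1,[529.1,-178.8,414.6],"lifted rod top")
prof(s1,[529.1,-178.8,214.6],"lifted rod foot")
prof(n,[565,-184.6,266],"now")
prof(s0,[560.8,-44.5,266],"fixed"); prof(n,[560.8,-44.5,266],"fixed now")
E
```

```text
rod in block (np.float64(300.6), np.float64(324.7)) rows from 318
[74 76 72 78 84 91 93 93 94 89 81 70 61 65 62] cols 295 [74 75 88 90 94 92 94 94 81 76 74 76 78]
lifted rod top (np.float64(372.2), np.float64(88.0)) rows from 81
[ 29  31  50  84 109 108  95  75  57  57  56  58  56  52  56] cols 366 [31 35 52 74 83 84 84 87 89 79 53 32 35]
lifted rod foot (np.float64(364.1), np.float64(155.7)) rows from 149
[ 59  61  58  58  57  60  66  83 102 118 122 121 120 110  90] cols 358 [124 123 122 116  97  78  69  76  94 111 120 122 120]
now (np.float64(353.3), np.float64(135.5)) rows from 129
[ 35  32  39  62  95 101  81  65  61  61  55  55  58  55  55] cols 347 [31 36 31 50 70 74 72 74 75 58 38 34 28]
fixed (np.float64(335.6), np.float64(170.2)) rows from 163
[79 77 76 76 78 85 91 94 95 83 70 66 65 68 69] cols 330 [ 82  78  82  86  91  95  94  89  83  88  96 101 109]
fixed now (np.float64(335.6), np.float64(170.2)) rows from 163
[83 81 81 84 80 73 64 60 61 61 57 55 58 58 59] cols 330 [90 89 83 77 66 64 63 58 55 40 35 33 36]
```

Foot and fitted-rod readings match the kinematics (rod top at about 266.8). The gripped cap looks up to 5 mm higher. Lowering 3 mm stays within ±8 mm under either reading, so I'll do that and settle.

```bash
python3 -m pendant '[[0,0,0.0015,0,0,0,0],[0,0,0.0015,0,0,0,0],[0,0,0,0,0,0,0],[0,0,0,0,0,0,0],[0,0,0,0,0,0,0],[0,0,0,0,0,0,0]]';  python3 -c "from h import *;s=delta([564.8,-184.4,233.8]);print(s['wrist_torque'])
from bench import arm;print(arm.job_done())"
```

```text
clock: 13.5
position: [564.8, -184.4, 231.4]
ee_rot: [0.772, -0.635, 0.0, -0.0]
contact_force: [-0.1, -0.1, -1.1]
gripper_width: 12.4
grasp_force: 58.6
t 13.5 pos [ 564.8 -184.4  231.4] F [-0.1 -0.1 -1.1] w 12.4 g 58.6
yaw x -78.89 tilt axis z [ 1.e-04 -0.e+00 -1.e+00] q [-0.04  0.35 -0.11  0.   -1.11  0.24]
tool shift mm [-0.   0.  -2.4]
[-0.03869282 -0.00480766  0.00294511]
the job is handed in; nothing more can be done
None
```

The job is handed in at 13.5 s, no verdict returned: the rod is through both bushings with no contact force seen, still gripped at 59 N, its top level with the fitted rod's to within about 3 mm (264 mm by arm position, 268 mm by camera, against 266 mm).

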